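# Run in the loaded press bed and lock it with the pin

### The arm

A 6-joint arm with a two-finger parallel gripper is mounted at the origin on the work surface. World frame = base frame: x ahead of the robot, y to its left, z up, the work surface at z = 0. Lengths are in m, angles in rad, forces in N, time in s.
With the tool pointing down it reaches from about 0.3 to 0.775 m from the base axis. Payload 14.6 kg.
Tool frame: the origin (TCP) lies midway between the tips of the shut fingers; the grasp point (between the pads) lies 19 mm behind it (ctrl.hold_point_z is the distance from the TCP to the grasp point, in m); z points along the fingers, x is the direction in which the jaws open and shut, and the axes are right-handed (so a half turn about z gives the same grasp; the last joint's range is limited). The gripper opens to 94 mm and grips with 3 to 60 N. Pads are 16 mm wide; open, the fingers measure 119 mm over their backs; the gripper's body (75 mm by 177 mm) begins 78 mm behind the grasp point.
Start: joints at [1.078, 0.3, 1.521, -0, 1.321, -0.067], TCP at [0.227, 0.501, 0.205] pointing down, gripper open.
Joint ranges: [-3.03, 3.03], [-0.79, 2.21], [0.23, 2.52], [-1.04, 4.18], [0, 3.07], [-2.55, 2.55]. Speed limits (rad/s): [2.22, 2.22, 2.57, 3.14, 3.14, 3.14].

### API

Orientations are given as [roll, pitch, yaw] about the fixed x, y, z axes, in that order (R = Rz(yaw) Ry(pitch) Rx(roll)).
In Python, from station import ctrl, viewer, ticket, nets gives the robot as it stands.
- The arm moves only by the tool carry_out, never from a script. Its argument "commands" is one flat list of numbers, 7 for each row, row after row: the closure, from -1 (fully open) to 1 (shut), so that 0 is half open, then the shift along the world's x, y, z in cm, then the turn, a rotation vector about the world's x, y, z in rad. In form: [gripper, tx, ty, tz, ax, ay, az, gripper, tx, ty, tz, ax, ay, az, ...]. A call has 1 to 12 rows; each row is the pose to reach, as a shift and turn from the pose measured when the call began; what a row does not reach only later rows make up. A row lasts 1/12 s, in which the tool goes at most 41.7 mm and 7.16 degrees, less where a joint would pass 70% of its speed; a pose out of reach is approached as far as the arm can. A call with a gripper value outside its range is refused whole. The fingers move at their own pace and stop on an object; "force" is the grip in N (left out, the last holds). Time passes only in rows, so rows that repeat a pose let the fingers close. It gives the time, the measured TCP pose, the force and the opening at its end, in the units of the state.
- ctrl.get_obs(): the state, without advancing time (a new reading comes with each control period).
- viewer.camera(name): name is "scene" or "top" or "wrist"; returns (picture, depth): 384x512x3 uint8, blue, green, red; 384x512 float32, m along the optical axis (not along the pixel's ray), 0 where there is no reading.
- viewer.camera_info(name): a dict with "fx", "fy", "cx", "cy" (pixels), "R" (3x3) and "t" (3): a world point X has camera coordinates R X + t. Camera axes: x right, y down, z forward; pixel columns grow to the right and rows downward; lengths in m; the calibration is good to about 2 mm. The wrist camera is an equidistant fisheye: a pixel r from the principal point sees the ray r / f radians off the axis. A picture is of the moment at which its call begins: read the wrist's pose just before it. camera_info takes no time and is no camera call; for the wrist camera it gives the pose at the moment of the call.
- ticket.hand_in(): hands the job in, once; it reports no verdict.
Trained networks look in the newest picture that a camera, given by its name, has taken for a name from the list of things; names that differ only in an ending like _2 or _b are one class to them, and where a whole thing is asked for, a point or a joint stands for the part that bears it (a point fixed in the world has none). Each returns a list of dicts, best first, with "confidence" (0 to 1); they miss things now and then, are a little off and sometimes report something else, mostly with a low value. They report only what shows in the picture. A call takes as long as a camera call.
- nets.silhouettes(camera, thing): "region" (384x512 bool, what is visible of it) and "extent" ([left, top, right, bottom] in pixels, round what is visible of it).
The state is a dict: "time_s": time; "qpos": joint angles; "joint_vel": joint speeds; "tau": joint torques, N m; "ee_pos": TCP position; "eef_rot": TCP orientation; "force": force on the tool from outside, world axes, zero at the start; "moment": the same for the moment, N m; "grip_width": finger opening in m.
Only numpy, scipy, OpenCV 4.12 (cv2) and the standard library are available. Lean on these libraries where they do the work, as an engineer would, in place of code of your own. Each camera call takes 0.05 s, during which the arm holds its last target. There are 200 camera calls.

### The job

Slide the little proof press's bed, with the carved block lying on it, in towards the roller until the hole in its brass lug stands over the locking hole of the index plate beneath, and lock it there by putting the red-knobbed pin from the wooden stand down through the lug into that hole, fully home, then let go. The lug hides the locking hole and its place is not known beforehand, so feel for it gently with the pin and stop pushing as soon as the pin catches: it must not be forced. Keep the block on the bed between its rims and leave the other things on the bench where they are.

Things in the scene. Friction and masses are not known exactly. Their poses are not given: they have to be found in the camera images.
- press: Small green proof press, fixed to the bench. Origin: bench level, in the middle of its 250 mm width; its base plate, 20 mm thick, runs from x -160 to +200 mm. +x: the way the bed slides in. Two green cheeks 170 mm high and a steel roller (underside 91 mm up) stand at x +115 to +185 mm.
- bed (a joint): Travel in m of the press's aluminium bed, 0 (drawn out) to 0.11 (end stop), growing along the press's +x, under the roller. It slides stiffly (about 2.5 N) and stays where left. On its left (+y) side the bed carries a brass lug, 36 x 36 x 16 mm, with an upright 12 mm through hole.
- track (a point): Point fixed on the press, on the top face (40 mm above the bench) of the steel index plate under the lug, plumb below the lug's hole at bed travel 0. The plate lies 1.5 mm under the lug along all its path. It has one 12 mm locking hole, 20 mm deep, in line with the lug's hole at a bed travel between 0.045 and 0.085: set anew each time, not reported. A pin in the lug rides on the plate until there.
- bed_eye (a point): Centre of the mouth of the hole in the brass lug, at the lug's top face, 57.5 mm above the bench; moves with the bed. The mouth has a 1.5 mm chamfer.
- bed_handle (a point): Top centre of the bed's black upright grip, a square post 22 x 22 mm, sides along the press's x and y, free from 49 to 94 mm above the bench, on the bed's near end; moves with the bed. It lies 58 mm nearer (-x) and 115 mm to the right (-y) of the lug's hole.
- bed_tray (a point): Middle of the bed's surface between its low rims (rims 5 mm high), 45 mm above the bench; moves with the bed.
- block: Carved printing block 100 x 110 x 18 mm, plywood with a brownish grey carved top, lying loose between the bed's rims. Origin: centre of its underside.
- pin: Pin upright in the stand, 90 g, 64 mm long: steel shank 10 mm thick, 34 mm long, nose tapering to 6 mm over its last 4 mm; steel collar 24 mm wide, 4 mm thick; red knob 26 mm wide, 26 mm high. Origin: centre of the nose's end; z up to the knob. Fully home (collar on lug) the origin is 34 mm below bed_eye; riding on the index plate, 17.5 mm.
- stand: Wooden block 100 x 70 x 45 mm, fixed, with two 14 mm holes 38 mm deep; the pin stands in the one 22 mm to its -x, collar on the block's top. Origin: centre of its underside.
- tape_yellow: Yellow roll of tape lying flat, 90 mm across, 48 mm high. Origin: centre of its underside. Bystander.
- tape_brown: Brown roll of tape lying flat, 84 mm across, 48 mm high. Origin: centre of its underside. Bystander.
- ink_tin: Blue tin of ink, 74 mm across, 55 mm high. Origin: centre of its underside. Bystander.
- gouge: Small carving gouge lying on the bench, about 140 mm long, wooden handle, 25 mm high; origin on the bench at the blade end of the handle. Bystander.
- brayer: Ink roller lying on the bench, black rubber roll 38 mm across and 90 mm wide, dark wooden handle to its -x, 160 mm long; origin on the bench below the roll. Bystander.
- lino_blank: Brownish grey uncut block 120 x 90 x 12 mm lying flat. Origin: centre of its underside. Bystander.

How it is judged:
On the way:
1. the pin's nose is in the lug's hole (horizontal distance between pin and bed_eye below 0.005 m and z of pin in the frame of bed_eye below -0.006 m).
At the end, for the whole second after the job is handed in: The pin stands upright (within 7 degrees) and at rest through the lug and in the locking hole, its collar within 3 mm of the lug's top; the bed is run in and at rest; the block lies flat on the bed, its centre within 32 mm of the tray's middle (z of pin in the frame of bed_eye below -0.031 m and horizontal distance between pin and bed_eye below 0.005 m and angle between pin's own z axis and vertical below 0.12 rad and linear speed of pin below 0.02 m/s and velocity of joint bed between -0.01 and 0.01 m/s and value of joint bed above 0.04 m and horizontal distance between block and bed_tray below 0.032 m and height (world z) of block between 0.04 and 0.05 m and angle between block's own z axis and vertical below 0.08 rad); the robot touches nothing.
It fails at once if another thing on the bench is pushed more than 30 mm out of place (distance of any of tape_yellow, tape_brown, ink_tin, gouge, brayer, lino_blank from where it was at the start of the episode above 0.03 m).
It fails at once if the block falls off the bed (height (world z) of block below 0.03 m).
It fails at once if the pin is forced against the lug with more than 35 N (contact force between pin and press above 35 N).
It also fails if it takes over 48 s, if anything falls off the work surface, if the arm or the gripper's body presses on something with over 40 N, if the wrist force passes 120 N, or if a joint passes its speed limit or range.

## Working session

There is one attempt and no reset: what is moved stays moved. The work goes in short steps, Python scripts to look and compute and a tool call to move; the robot and the scene stay as the last step left them, time stands still between calls to the robot, and variables do not carry over. Pictures are saved under pics/ and viewed, about 8 in all and at most 12, crops included, and the job is handed in when it is done.

Besides the shell and the picture viewer there is one more tool, called after ">>>" by a JSON object that holds its "name" and its "arguments", one argument or row to a line. carry_out: Moves the arm, as the interface text tells. Its arguments: {"type":"object","properties":{"commands":{"type":"array","items":{"type":"number"}},"force":{"type":"number"}},"required":["commands"]}

```bash
mkdir -p pics; ls; cat > h.py <<'E'
from station import ctrl, viewer, ticket, nets
import numpy as np, cv2
def pts(cam, d, info=None):
    i=info or viewer.camera_info(cam); R=np.array(i["R"]);t=np.array(i["t"])
    v,u=np.mgrid[0:384,0:512]; x=(u-i["cx"])/i["fx"]; y=(v-i["cy"])/i["fy"]
    P=np.stack([x*d,y*d,d],-1); return (P-t)@R
E
python3 - <<'E'
from h import *
for c in("scene","top"):
    im,d=viewer.camera(c); cv2.imwrite(f"pics/{c}.png",im); np.save(f"{c}_d.npy",d); np.save(f"{c}_im.npy",im)
    P=pts(c,d)
    for n in ("pin","bed_eye","bed_handle","bed_tray","block","stand","press","ink_tin","tape_yellow","tape_brown","gouge","brayer","lino_blank"):
        r=nets.silhouettes(c,n)
        if r:
            m=r[0]["region"]&(d>0); q=P[m]
            print(c,n,round(r[0]["confidence"],2),r[0]["extent"],np.round(np.percentile(q,2,axis=0),3),np.round(np.percentile(q,98,axis=0),3))
print(ctrl.get_obs())
E
```

```text
pics
scene pin 0.53 [315.3, 177.6, 320.2, 187.5] [0.51  0.254 0.051] [0.534 0.274 0.079]
scene bed_eye 0.89 [171.2, 185.0, 233.9, 238.3] [ 0.506 -0.18   0.042] [ 0.666 -0.001  0.094]
scene bed_handle 0.78 [167.7, 183.2, 235.4, 237.2] [ 0.502 -0.181  0.033] [ 0.665 -0.001  0.094]
scene bed_tray 0.85 [171.7, 183.0, 235.6, 235.6] [ 0.504 -0.179  0.041] [ 0.666 -0.001  0.094]
scene block 0.77 [178.5, 200.9, 217.5, 232.8] [ 0.56  -0.156  0.048] [ 0.659 -0.05   0.068]
scene stand 0.73 [300.6, 180.0, 334.5, 215.7] [0.497 0.23  0.   ] [0.596 0.311 0.051]
scene press 0.71 [137.2, 185.4, 265.0, 292.1] [ 0.48  -0.226  0.012] [0.826 0.047 0.181]
scene ink_tin 0.95 [83.5, 190.9, 113.2, 217.5] [ 0.478 -0.444  0.005] [ 0.542 -0.378  0.059]
scene tape_yellow 0.98 [320.8, 222.9, 358.0, 252.6] [0.66  0.256 0.   ] [0.745 0.339 0.051]
scene tape_brown 0.71 [66.9, 222.3, 98.5, 253.0] [ 0.59  -0.475  0.005] [ 0.669 -0.397  0.05 ]
scene brayer 0.86 [385.7, 162.2, 435.4, 188.1] [ 0.41   0.538 -0.001] [0.504 0.689 0.041]
scene lino_blank 0.56 [369.3, 199.5, 412.2, 230.7] [0.56  0.448 0.003] [0.679 0.536 0.01
[... 1108 characters left out ...]
.9, 191.3] [0.561 0.447 0.004] [0.678 0.536 0.016]
{'time_s': 1.4, 'qpos': array([ 1.07841644e+00,  2.99876037e-01,  1.52097694e+00, -9.18802544e-06,
        1.32073434e+00, -6.66369222e-02]), 'joint_vel': array([-0.00157477,  0.00037123,  0.00182334,  0.00054719, -0.00093501,
        0.00045483]), 'tau': array([-1.51840918e-04, -5.31654882e+01, -3.52912295e+01,  7.08643254e-02,
        2.12624576e-02, -6.51668628e-06]), 'ee_pos': array([0.22716767, 0.50088399, 0.2054685 ]), 'eef_rot': array([ 3.14158342e+00, -4.73373079e-06,  1.14505564e+00]), 'force': array([-0.61886796, -0.63477918, -0.13950889]), 'moment': array([-0.03433612,  0.02447345,  0.02461987]), 'grip_width': 0.09388852882609221}
```

```bash
python3 - <<'E'
import numpy as np, cv2
im=np.load("top_im.npy")
cv2.imwrite("pics/topcrop.png",cv2.resize(im[70:290,150:380],None,fx=2.6,fy=2.6,interpolation=cv2.INTER_CUBIC)) 
from h import pts
d=np.load("top_d.npy"); P=pts("top",d)
def sel(x0,x1,y0,y1,z0,z1):
    m=(P[...,0]>x0)&(P[...,0]<x1)&(P[...,1]>y0)&(P[...,1]<y1)&(P[...,2]>z0)&(P[...,2]<z1)
    return m
def rep(n,m):
    q=P[m]; r=cv2.minAreaRect((q[:,:2]*1000).astype(np.float32)); print(n,m.sum(),np.round(q.mean(0),4),[np.round(k,1) for k in r])
rep("handle",sel(.48,.57,-.22,-.1,.085,.1))
rep("lug",sel(.5,.62,-.05,.05,.05,.063))
rep("block",sel(.53,.68,-.17,-.04,.058,.07))
rep("cheeks",sel(.6,.85,-.26,.08,.16,.19))
rep("base",sel(.45,.85,-.26,.08,.014,.026))
rep("stand",sel(.47,.62,.21,.33,.038,.052))
rep("knob",sel(.48,.6,.22,.33,.068,.09))
E
```

```text
handle 60 [ 0.5185 -0.1311  0.0929] [array([ 517.7, -131.6]), array([22.7, 19.7]), np.float64(88.5)]
lug 182 [ 0.5703 -0.0196  0.0562] [array([574.5, -22.5]), array([54.5, 85.5]), np.float64(90.0)]
block 1256 [ 0.6066 -0.1044  0.0626] [array([ 607.6, -104.6]), array([101.3, 110.2]), np.float64(0.7)]
cheeks 503 [ 0.7711 -0.1262  0.1704] [array([771.7, -92.8]), array([ 93.9, 281.9]), np.float64(3.4)]
base 3869 [ 0.6186 -0.0679  0.0196] [array([622.3, -81.4]), array([318.2, 249.9]), np.float64(2.9)]
stand 713 [0.5432 0.2673 0.0443] [array([542. , 267.8]), array([100.1,  70.6]), np.float64(9.2)]
knob 60 [0.5204 0.2643 0.0739] [array([519.3, 265.2]), array([24.2, 23. ]), np.float64(89.3)]
```

View pics/topcrop.png

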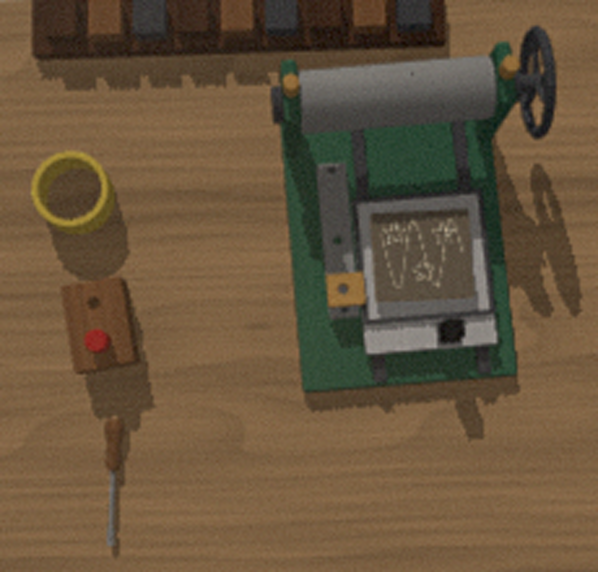

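```bash
python3 - <<'E'
import numpy as np, cv2
from h import *
for c in ("top","scene"):
    im=np.load(c+"_im.npy").astype(int); d=np.load(c+"_d.npy"); i=viewer.camera_info(c)
    R=np.array(i["R"]);t=np.array(i["t"])
    P=pts(c,d)
    def atz(u,v,z):  # ray-plane
        r=R.T@np.array([(u-i["cx"])/i["fx"],(v-i["cy"])/i["fy"],1]); o=-R.T@t; return o+r*(z-o[2])/r[2]
    b,g,r=im[...,0],im[...,1],im[...,2]
    red=(r>120)&(g<70)&(b<70); v,u=np.nonzero(red); print(c,"red",len(u),u.mean(),v.mean(),"at z",np.round(atz(u.mean(),v.mean(),.075),4), np.round(P[red].mean(0),4))
    brass=(r>130)&(b<0.55*r)&(g>0.55*r)&(P[...,0]>.53)&(P[...,0]<.61)&(P[...,1]>-.05)&(P[...,1]<.03)&(P[...,2]>.05)
    v,u=np.nonzero(brass); q=np.array([atz(a,bb,.0575)[:2]*1000 for a,bb in zip(u,v)]).astype(np.float32)
    print("lug",len(u),cv2.minAreaRect(q),q.mean(0))
    if c=="top":
        print("spots",[np.round(atz(150+a/2.6,70+bb/2.6,.04),4) for a,bb in ((337,240),(331,170))],"hole",atz(150+343/2.6,70+289/2.6,.0575))
        e=[np.round(atz(150+a/2.6,70+bb/2.6,.02),4) for a,bb in ((285,160),(303,390),(515,375),(497,150))];print(e)
        h=(P[...,2]>.085)&(P[...,2]<.1)&(P[...,0]<.56)&(P[...,0]>.48)&(P[...,1]<-.1)&(P[...,1]>-.2); v,u=np.nonzero(h); print("handle",atz(u.mean(),v.mean(),.094))
E
```

```text
top red 58 186.22413793103448 200.01724137931035 at z [0.5218 0.264  0.075 ] [0.5221 0.2645 0.0721]
lug 138 ((570.6884155273438, -16.95896339416504), (38.333316802978516, 35.64653396606445), 88.13453674316406) [571.23645  -17.379333]
spots [array([ 0.6301, -0.0115,  0.04  ]), array([ 0.7131, -0.0077,  0.04  ])] hole [ 0.57025653 -0.01522024  0.0575    ]
[array([0.7324, 0.0455, 0.02  ]), array([0.4593, 0.0333, 0.02  ]), array([ 0.469 , -0.2117,  0.02  ]), array([ 0.736 , -0.2062,  0.02  ])]
handle [ 0.51835391 -0.13088066  0.094     ]
scene red 66 316.8636363636364 183.54545454545453 at z [0.5295 0.2659 0.075 ] [0.5502 0.2596 0.0964]
lug 111 ((577.6500854492188, -14.768209457397461), (42.64822769165039, 36.7418098449707), 6.225653648376465) [576.1935   -14.869789]
```

>>> {"name": "carry_out", "arguments": {
  "commands": [-1,29.3,-23.7,-7.5,0,0,0.475,-1,29.3,-23.7,-7.5,0,0,0.475,-1,29.3,-23.7,-7.5,0,0,0.475,-1,29.3,-23.7,-7.5,0,0,0.475,-1,29.3,-23.7,-7.5,0,0,0.475,-1,29.3,-23.7,-7.5,0,0,0.475,-1,29.3,-23.7,-7.5,0,0,0.475,-1,29.3,-23.7,-7.5,0,0,0.475,-1,29.3,-23.7,-7.5,0,0,0.475,-1,29.3,-23.7,-7.5,0,0,0.475,-1,29.3,-23.7,-7.5,0,0,0.475,-1,29.3,-23.7,-7.5,0,0,0.475],
  "force": 12
}}

```text
time_s: 2.4
ee_pos: [0.5206, 0.263, 0.1299]
eef_rot: [-3.141, 0.0, 1.618]
force: [0.1, 0.2, 0.6]
grip_width: 0.0938
```

```bash
cat >> h.py <<'E'
def wray(i,u,v):
    a=np.array([(u-i["cx"]),(v-i["cy"])]); r=np.hypot(*a); th=r/i["fx"]
    c=np.array([*(a/max(r,1e-9)*np.sin(th)),np.cos(th)]); return np.array(i["R"]).T@c
def wz(i,u,v,z):
    o=-np.array(i["R"]).T@np.array(i["t"]); r=wray(i,u,v); return o+r*(z-o[2])/r[2]
E
python3 - <<'E'
from h import *
import pickle
i=viewer.camera_info("wrist"); im,d=viewer.camera("wrist"); pickle.dump((i,im,d),open("w1.pkl","wb"))
cv2.imwrite("pics/w1.png",im)
o=ctrl.get_obs(); print(o["time_s"],o["ee_pos"],o["eef_rot"],o["force"])
r,g,b=[im[...,k].astype(int) for k in (2,1,0)]
red=(r>110)&(g<70)&(b<70); v,u=np.nonzero(red); print(len(u),u.mean(),v.mean(),wz(i,u.mean(),v.mean(),.075))
E
```

```text
2.45 [0.5199958  0.26391466 0.13032518] [-3.14116993e+00 -7.78964322e-06  1.61940831e+00] [-0.10868376 -0.36435923  0.86888564]
857 259.9848308051342 202.37222870478413 [0.5160449  0.26553714 0.075     ]
```

View pics/w1.png

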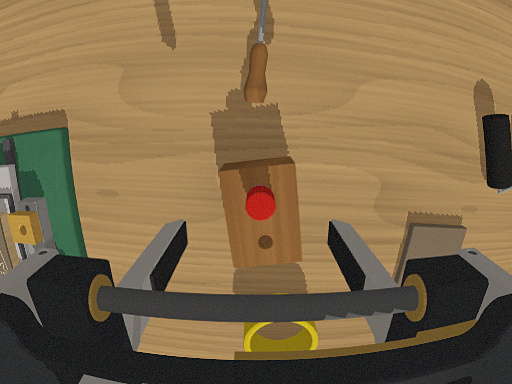

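>>> {"name": "carry_out", "arguments": {
  "commands": [-1,-0.1,0.1,-3,0,0,0,-1,-0.1,0.1,-6,0,0,0,-1,-0.1,0.1,-7.6,0,0,0,-1,-0.1,0.1,-8.2,0,0,0,-1,-0.1,0.1,-8.2,0,0,0,0.2,-0.1,0.1,-8.2,0,0,0,1,-0.1,0.1,-8.2,0,0,0,1,-0.1,0.1,-8.2,0,0,0,1,-0.1,0.1,-8.2,0,0,0,1,-0.1,0.1,-8.2,0,0,0,1,-0.1,0.1,-8.2,0,0,0,1,-0.1,0.1,-8.2,0,0,0],
  "force": 12
}}

```text
time_s: 3.45
ee_pos: [0.5191, 0.2649, 0.0485]
eef_rot: [-3.141, -0.0, 1.619]
force: [-0.2, 0.8, 0.1]
grip_width: 0.0514
```

>>> {"name": "carry_out", "arguments": {
  "commands": [1,0,0,0,0,0,0,1,0,0,0,0,0,0,1,0,0,0,0,0,0,1,0,0,0,0,0,0,1,0,0,0,0,0,0,1,0,0,0,0,0,0]
}}

```text
time_s: 3.95
ee_pos: [0.5191, 0.2649, 0.0485]
eef_rot: [-3.141, -0.0, 1.619]
force: [0.2, -0.1, -0.1]
grip_width: 0.026
```

>>> {"name": "carry_out", "arguments": {
  "commands": [1,0,0,2,0,0,0,1,0,0,5,0,0,0,1,0,0,6.5,0,0,0,1,1,-4,6.5,0,0,0,1,2,-8,6.5,0,0,0,1,3,-12,6.5,0,0,0,1,4,-16,6.5,0,0,0,1,5,-20,6.5,0,0,0,1,5.2,-23,6.5,0,0,0,1,5.2,-23,6.5,0,0,0,1,5.2,-23,6.5,0,0,0]
}}

```text
time_s: 4.87
ee_pos: [0.5711, 0.0336, 0.1133]
eef_rot: [-3.141, -0.0, 1.617]
force: [-0.5, 0.7, -0.8]
grip_width: 0.0257
```

```bash
python3 - <<'E'
from h import *
import pickle
i=viewer.camera_info("wrist"); im,d=viewer.camera("wrist"); pickle.dump((i,im,d),open("w2.pkl","wb"))
cv2.imwrite("pics/w2.png",cv2.resize(im,None,fx=1.5,fy=1.5))
o=ctrl.get_obs(); print(o["time_s"],o["ee_pos"],o["eef_rot"],o["force"])
R=np.array(i["R"]);print(-R.T@np.array(i["t"]),R[2],i["fx"],i["cx"],i["cy"])
E
```

```text
4.9167 [0.57096615 0.03479805 0.11334798] [-3.14105464e+00 -2.74263182e-04  1.61822128e+00] [-0.52865393  1.16982641 -1.08451093]
[0.49432145 0.03079905 0.29189745] [ 0.26252926  0.01070162 -0.96486469] 297.3186396354542 257.14174582823495 192.07524769505744
```

View pics/w2.png

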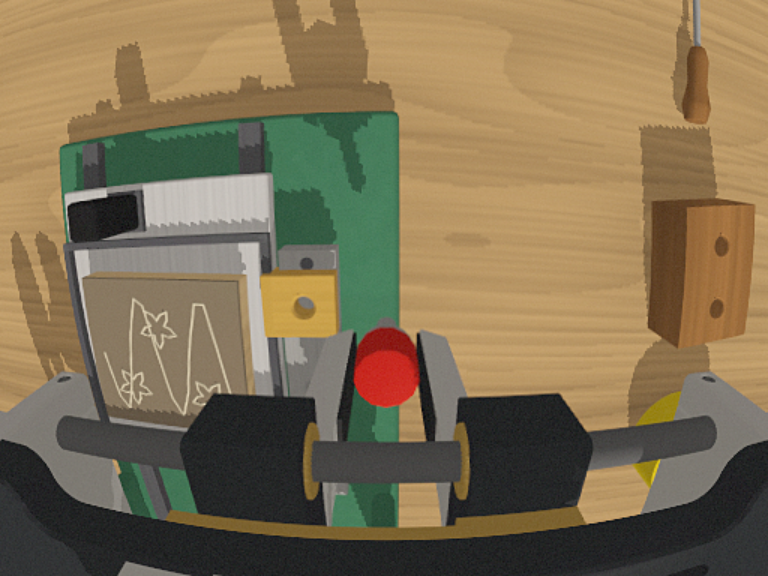

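```bash
python3 - <<'E'
from h import *
import pickle
i,im,d=pickle.load(open("w2.pkl","rb"))
r,g,b=[im[...,k].astype(int) for k in (2,1,0)]
# bright top face of knob
m=((r>190)&(g<80)).astype(np.uint8); v,u=np.nonzero(m); print(len(u),u.min(),u.max(),v.min(),v.max())
(c,ax,an)=cv2.fitEllipse(max(cv2.findContours(m,0,1)[0],key=cv2.contourArea)); print(c,ax)
print("knob top",wz(i,*c,.140))
br=((r>170)&(b<110)&(g>120)).astype(np.uint8); br[:,:170]=0;br[:,230:]=0;br[:170]=0;br[235:]=0
v,u=np.nonzero(br); print(u.min(),u.max(),v.min(),v.max())
hole=(~br.astype(bool)); sub=np.zeros_like(hole); sub[196:214,194:212]=hole[196:214,194:212]
v,u=np.nonzero(sub); print("hole",len(u),u.mean(),v.mean(),wz(i,u.mean(),v.mean(),.0575))
q=np.array([wz(i,a,bb,.0575)[:2]*1000 for bb,a in zip(*np.nonzero(br))]).astype(np.float32); print(cv2.minAreaRect(q))
print("by hand",wz(i,202.7,204.7,.0575), wz(i,202.7,204.2,.0575))
E
```

```text
1173 236 277 234 270
(256.51971435546875, 252.3731231689453) (35.85699462890625, 39.87299346923828)
knob top [0.57117196 0.03375307 0.14      ]
173 223 184 224
hole 176 202.33522727272728 205.10227272727272 [ 0.57150371 -0.01192753  0.0575    ]
((570.9547729492188, -15.239347457885742), (35.67061996459961, 41.96688461303711), 3.3305349349975586)
by hand [ 0.57113343 -0.01161252  0.0575    ] [ 0.57069371 -0.01160904  0.0575    ]
```

>>> {"name": "carry_out", "arguments": {
  "commands": [1,0,-2.5,0,0,0,0,1,0,-4.75,0,0,0,0,1,0,-4.75,-0.5,0,0,0,1,0,-4.75,-1.2,0,0,0,1,0,-4.75,-1.7,0,0,0,1,0,-4.75,-1.9,0,0,0,1,0,-4.75,-2.0,0,0,0,1,0,-4.75,-2.0,0,0,0]
}}

```text
time_s: 5.58
ee_pos: [0.5709, -0.0119, 0.093]
eef_rot: [-3.141, -0.0, 1.619]
force: [-0.0, 0.8, -1.6]
grip_width: 0.026
```

>>> {"name": "carry_out", "arguments": {
  "commands": [1,0,0,-0.1,0,0,0,1,0,0,-0.2,0,0,0,1,0,0,-0.3,0,0,0,1,0,0,-0.3,0,0,0]
}}

```text
time_s: 5.92
ee_pos: [0.5708, -0.012, 0.09]
eef_rot: [-3.14, -0.0, 1.619]
force: [0.2, -0.8, -1.7]
grip_width: 0.0258
```

>>> {"name": "carry_out", "arguments": {
  "commands": [1,0,0,-0.2,0,0,0,1,0,0,-0.4,0,0,0,1,0,0,-0.6,0,0,0,1,0,0,-0.8,0,0,0,1,0,0,-1.0,0,0,0,1,0,0,-1.0,0,0,0]
}}

```text
time_s: 6.42
ee_pos: [0.5706, -0.0121, 0.0794]
eef_rot: [-3.14, -0.0, 1.619]
force: [-0.4, -1.1, -2.3]
grip_width: 0.0256
```

>>> {"name": "carry_out", "arguments": {
  "commands": [1,0,0,-0.1,0,0,0,1,0,0,-0.2,0,0,0,1,0,0,-0.25,0,0,0,1,0,0,-0.25,0,0,0]
}}

```text
time_s: 6.75
ee_pos: [0.5709, -0.0121, 0.0773]
eef_rot: [-3.14, -0.0, 1.619]
force: [-1.3, -1.4, 3.3]
grip_width: 0.0255
```

>>> {"name": "carry_out", "arguments": {
  "commands": [1,0,0,0.1,0,0,0,1,0.2,0.01,0.1,0,0,0,1,0.5,0.02,0.1,0,0,0,1,0.9,0.04,0.1,0,0,0,1,1.3,0.06,0.1,0,0,0,1,1.7,0.08,0.1,0,0,0,1,2.1,0.1,0.1,0,0,0,1,2.5,0.12,0.1,0,0,0,1,2.9,0.14,0.1,0,0,0,1,3.3,0.16,0.1,0,0,0,1,3.6,0.17,0.1,0,0,0,1,3.6,0.17,0.1,0,0,0]
}}

```text
time_s: 7.75
ee_pos: [0.6075, -0.0103, 0.0783]
eef_rot: [-3.141, -0.0, 1.619]
force: [-0.3, -1.0, -0.6]
grip_width: 0.0258
```

```bash
python3 - <<'E'
from h import *
import pickle
i=viewer.camera_info("wrist"); im,d=viewer.camera("wrist"); pickle.dump((i,im,d),open("w3.pkl","wb"))
cv2.imwrite("pics/w3.png",cv2.resize(im,None,fx=1.5,fy=1.5))
E
```

```text
(no output)
```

View pics/w3.png

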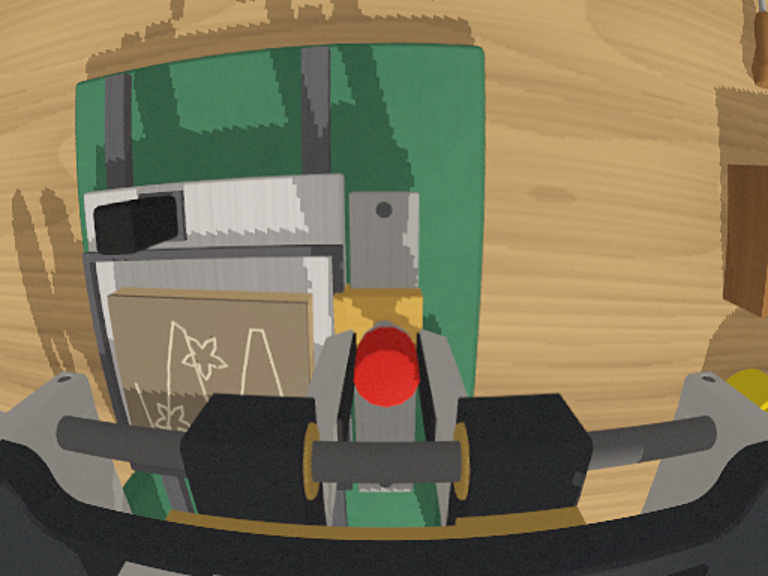

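>>> {"name": "carry_out", "arguments": {
  "commands": [1,0,0,-0.1,0,0,0,1,0.1,0,-0.13,0,0,0,1,0.2,0.01,-0.13,0,0,0,1,0.35,0.02,-0.13,0,0,0,1,0.5,0.02,-0.13,0,0,0,1,0.5,0.02,-0.13,0,0,0]
}}

```text
time_s: 8.3
ee_pos: [0.6125, -0.01, 0.077]
eef_rot: [-3.141, -0.0, 1.619]
force: [-2.3, -0.6, 4.0]
grip_width: 0.026
```

>>> {"name": "carry_out", "arguments": {
  "commands": [1,0.1,0,-0.02,0,0,0,1,0.2,0.01,-0.02,0,0,0,1,0.3,0.01,-0.02,0,0,0,1,0.4,0.02,-0.02,0,0,0,1,0.4,0.02,-0.02,0,0,0]
}}

```text
time_s: 8.72
ee_pos: [0.6165, -0.0099, 0.0766]
eef_rot: [-3.141, -0.0, 1.619]
force: [-2.7, -1.3, 2.5]
grip_width: 0.0255
```

>>> {"name": "carry_out", "arguments": {
  "commands": [1,0.1,0,-0.03,0,0,0,1,0.2,0.01,-0.03,0,0,0,1,0.3,0.01,-0.03,0,0,0,1,0.4,0.02,-0.03,0,0,0,1,0.4,0.02,-0.03,0,0,0]
}}

```text
time_s: 9.13
ee_pos: [0.6207, -0.0097, 0.0763]
eef_rot: [-3.141, -0.0, 1.619]
force: [-2.2, -1.6, 1.8]
grip_width: 0.0258
```

>>> {"name": "carry_out", "arguments": {
  "commands": [1,0.1,0,-0.03,0,0,0,1,0.2,0.01,-0.03,0,0,0,1,0.3,0.01,-0.03,0,0,0,1,0.3,0.01,-0.03,0,0,0]
}}

```text
time_s: 9.47
ee_pos: [0.6239, -0.0096, 0.0761]
eef_rot: [-3.141, -0.0, 1.619]
force: [-2.9, -1.9, 3.6]
grip_width: 0.0259
```

>>> {"name": "carry_out", "arguments": {
  "commands": [1,0.1,0,-0.02,0,0,0,1,0.2,0.01,-0.02,0,0,0,1,0.3,0.01,-0.02,0,0,0,1,0.3,0.01,-0.02,0,0,0]
}}

```text
time_s: 9.8
ee_pos: [0.6272, -0.0095, 0.076]
eef_rot: [3.141, -0.0, 1.619]
force: [-2.7, -1.9, 3.9]
grip_width: 0.0257
```

>>> {"name": "carry_out", "arguments": {
  "commands": [1,0.1,0,-0.03,0,0,0,1,0.2,0.01,-0.03,0,0,0,1,0.2,0.01,-0.03,0,0,0]
}}

```text
time_s: 10.05
ee_pos: [0.6295, -0.0094, 0.0758]
eef_rot: [3.141, -0.0, 1.619]
force: [-3.4, -1.9, 5.2]
grip_width: 0.0258
```

>>> {"name": "carry_out", "arguments": {
  "commands": [1,0.1,0,-0.02,0,0,0,1,0.2,0.01,-0.02,0,0,0,1,0.2,0.01,-0.02,0,0,0]
}}

```text
time_s: 10.3
ee_pos: [0.6317, -0.0093, 0.0757]
eef_rot: [3.141, -0.0, 1.619]
force: [-3.2, -1.2, 4.5]
grip_width: 0.0258
```

>>> {"name": "carry_out", "arguments": {
  "commands": [1,0.1,0,-0.02,0,0,0,1,0.2,0.01,-0.02,0,0,0,1,0.2,0.01,-0.02,0,0,0]
}}

```text
time_s: 10.55
ee_pos: [0.6339, -0.0092, 0.0756]
eef_rot: [3.14, 0.0, 1.619]
force: [-3.5, -1.8, 6.1]
grip_width: 0.0258
```

>>> {"name": "carry_out", "arguments": {
  "commands": [1,0.1,0,0,0,0,0,1,0.2,0.01,0,0,0,0,1,0.3,0.01,0,0,0,0,1,0.3,0.01,0,0,0,0]
}}

```text
time_s: 10.88
ee_pos: [0.6372, -0.009, 0.0756]
eef_rot: [3.14, -0.0, 1.619]
force: [-2.2, -1.2, 4.6]
grip_width: 0.0253
```

>>> {"name": "carry_out", "arguments": {
  "commands": [1,0.1,0,-0.01,0,0,0,1,0.2,0.01,-0.01,0,0,0,1,0.3,0.01,-0.01,0,0,0,1,0.3,0.01,-0.01,0,0,0]
}}

```text
time_s: 11.22
ee_pos: [0.6405, -0.0089, 0.0756]
eef_rot: [3.139, -0.0, 1.619]
force: [-1.9, -1.4, 4.8]
grip_width: 0.0254
```

>>> {"name": "carry_out", "arguments": {
  "commands": [1,0.1,0,-0.01,0,0,0,1,0.2,0.01,-0.01,0,0,0,1,0.3,0.01,-0.01,0,0,0,1,0.3,0.01,-0.01,0,0,0]
}}

```text
time_s: 11.55
ee_pos: [0.6438, -0.0088, 0.0756]
eef_rot: [3.139, -0.0, 1.619]
force: [-2.1, -0.9, 4.2]
grip_width: 0.0258
```

>>> {"name": "carry_out", "arguments": {
  "commands": [1,0.1,0,-0.01,0,0,0,1,0.2,0.01,-0.01,0,0,0,1,0.3,0.01,-0.01,0,0,0,1,0.3,0.01,-0.01,0,0,0]
}}

```text
time_s: 11.88
ee_pos: [0.647, -0.0086, 0.0756]
eef_rot: [3.139, -0.0, 1.619]
force: [-1.2, -0.4, 4.6]
grip_width: 0.0257
```

>>> {"name": "carry_out", "arguments": {
  "commands": [1,0.1,0,-0.01,0,0,0,1,0.2,0.01,-0.01,0,0,0,1,0.3,0.01,-0.01,0,0,0,1,0.3,0.01,-0.01,0,0,0]
}}

```text
time_s: 12.22
ee_pos: [0.65, -0.0085, 0.0755]
eef_rot: [3.139, -0.0, 1.619]
force: [-3.0, -0.3, 6.2]
grip_width: 0.0261
```

>>> {"name": "carry_out", "arguments": {
  "commands": [1,0.1,0,-0.01,0,0,0,1,0.2,0.01,-0.01,0,0,0,1,0.3,0.01,-0.01,0,0,0,1,0.3,0.01,-0.01,0,0,0]
}}

```text
time_s: 12.55
ee_pos: [0.6529, -0.0084, 0.0753]
eef_rot: [3.139, -0.0, 1.619]
force: [-2.9, -0.3, 5.6]
grip_width: 0.0255
```

>>> {"name": "carry_out", "arguments": {
  "commands": [1,0.1,0,-0.01,0,0,0,1,0.2,0.01,-0.01,0,0,0,1,0.3,0.01,-0.01,0,0,0,1,0.3,0.01,-0.01,0,0,0]
}}

```text
time_s: 12.88
ee_pos: [0.6558, -0.0082, 0.0752]
eef_rot: [3.14, -0.0, 1.619]
force: [-3.4, -1.1, 6.1]
grip_width: 0.0258
```

```bash
python3 - <<'E'
from h import *
import pickle
out=[]
i=viewer.camera_info("wrist"); im,d=viewer.camera("wrist"); out.append(cv2.resize(im[110:300,150:350],(760,722))[:560])
pickle.dump((i,im,d),open("w4.pkl","wb"))
cv2.imwrite("pics/w4.png",out[0])
im,d=viewer.camera("top"); np.save("top2.npy",im)
o=ctrl.get_obs();print(o)
E
```

```text
{'time_s': 12.9833, 'qpos': array([-6.86008888e-02,  6.53929380e-01,  1.31705866e+00,  6.17043513e-04,
        1.16873429e+00, -1.68819035e+00]), 'joint_vel': array([ 1.05988332e-03, -1.91229774e-03, -5.73974463e-05,  1.28284542e-04,
        8.35096124e-04,  4.08607468e-04]), 'tau': array([ 2.93385442e-01, -6.65007019e+01, -3.23702288e+01,  1.51260383e-01,
       -8.47132243e-01,  7.50231498e-03]), 'ee_pos': array([ 0.65573747, -0.00821454,  0.07524085]), 'eef_rot': array([ 3.13966870e+00, -3.45323568e-04,  1.61934886e+00]), 'force': array([-2.88450365,  0.38808924,  6.11795809]), 'moment': array([-0.01107712,  0.73458167,  0.04268514]), 'grip_width': 0.02580752880818032}
```

View pics/w4.png

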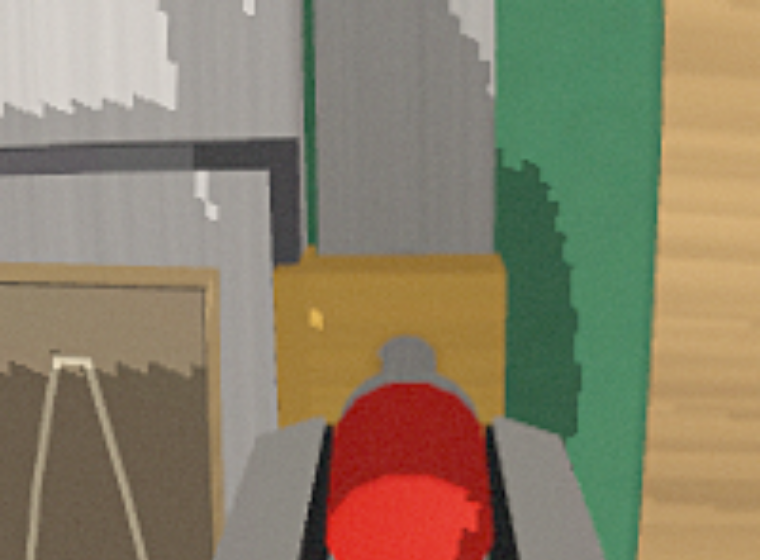

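```bash
python3 - <<'E'
import numpy as np, cv2
a=np.load("top_im.npy")[125:200,255:320];b=np.load("top2.npy")[125:200,255:320]
import pickle
i,im,d=pickle.load(open("w4.pkl","rb"))
f=lambda x:cv2.resize(x,(390,450),interpolation=cv2.INTER_CUBIC)
cv2.imwrite("pics/t2.png",np.hstack([f(a),f(b)]))
E
```

```text
(no output)
```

View pics/t2.png

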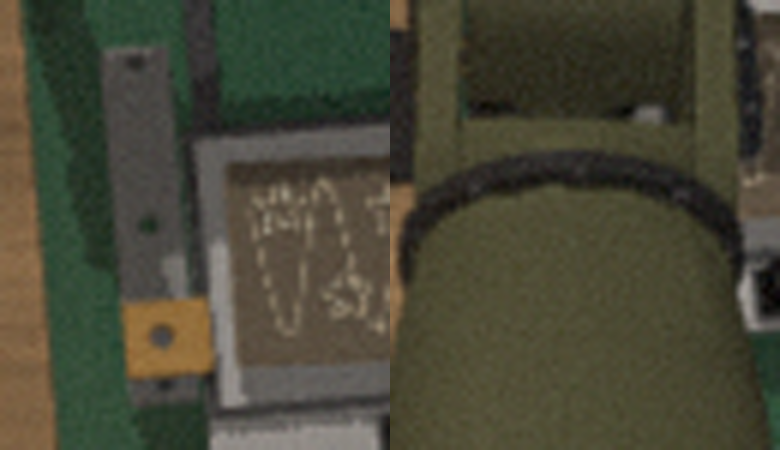

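```bash
python3 - <<'E'
from h import *
import pickle
i=viewer.camera_info("top");R=np.array(i["R"]);t=np.array(i["t"]);o=-R.T@t;print("cam",o,R[2])
def atz(u,v,z):
    r=R.T@np.array([(u-i["cx"])/i["fx"],(v-i["cy"])/i["fy"],1]); return o+r*(z-o[2])/r[2]
for n,a,b,z in(("s1",163,385,.04),("spot",150,224,.04),("s2",135,63,.04),("eye",162,336,.0575)): print(n,atz(255+a/6,125+b/6,z))
w,im,d=pickle.load(open("w3.pkl","rb")); print("w3 s1",wz(w,256,140,.04), "s2?",wz(w,385/1.5,487/1.5,.04))
w,im,d=pickle.load(open("w2.pkl","rb")); print("w2 s1",wz(w,306/1.5,264/1.5,.04))
w,im,d=pickle.load(open("w4.pkl","rb"))
print("w4 lug rear edge",wz(w,150+390/3.8,110+262/3.8,.0575),"plate top of crop",wz(w,150+400/3.8,110,.04),"pin at lug",wz(w,150+407/3.8,110+345/3.8,.0575))
c=(256.5,110+530/3.8);print(wz(w,*c,.14-.0*1))
cv2.imwrite("pics/w4full.png",cv2.resize(im,None,fx=1.5,fy=1.5))
E
```

```text
cam [0.41221018 0.05055704 1.1879286 ] [ 0.12229367  0.01061737 -0.99243717]
s1 [ 0.54859377 -0.01603451  0.04      ]
spot [ 0.62995205 -0.01266846  0.04      ]
s2 [ 0.71276346 -0.00823474  0.04      ]
eye [ 0.57070581 -0.01546376  0.0575    ]
w3 s1 [ 0.55053279 -0.01344677  0.04      ] s2? [ 0.7176752  -0.00497754  0.04      ]
w2 s1 [ 0.55042845 -0.01355527  0.04      ]
w4 lug rear edge [ 0.6234805  -0.01236964  0.0575    ] plate top of crop [ 0.57707536 -0.01291725  0.04      ] pin at lug [ 0.6387627  -0.00859976  0.0575    ]
[ 0.63510936 -0.00892709  0.14      ]
```

View pics/w4full.png

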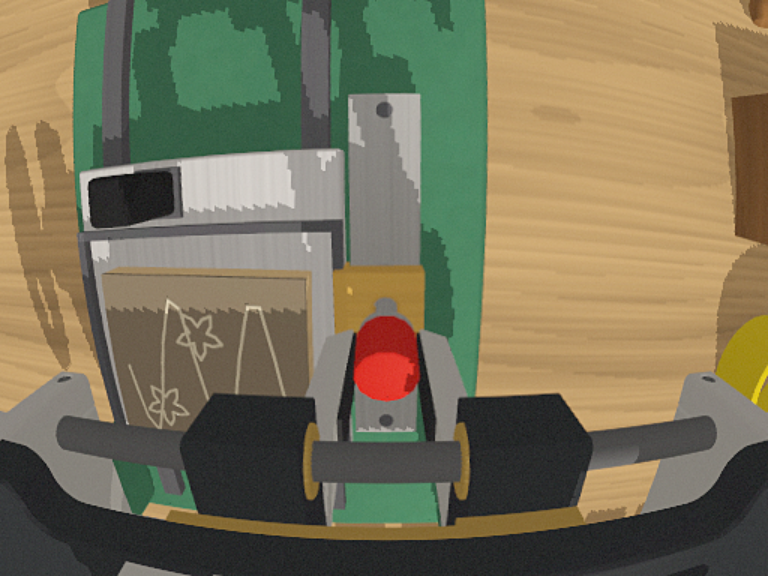

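```bash
python3 - <<'E'
from h import *
import pickle
for n,z in (("w2",.14),("w3",.105),("w4",.103)):
    i,im,d=pickle.load(open(n+".pkl","rb"))
    r,g=[im[...,k].astype(int) for k in (2,1)]
    m=((r>190)&(g<80)).astype(np.uint8)
    if n=="w4": m=((r>175)&(g<90)).astype(np.uint8)
    (c,ax,an)=cv2.fitEllipse(max(cv2.findContours(m,0,1)[0],key=cv2.contourArea)); print(n,c,ax,wz(i,*c,z))
    print(" red bottom/top rows",np.nonzero(((r>90)&(g<60)&(abs(np.arange(512)-257)<4)[None]).any(1))[0][[0,-1]])
i,im,d=pickle.load(open("w4.pkl","rb"))
print("shank rear at lug",wz(i,257,200,.0575),"tray/lug top-left",wz(i,343/1.5,268/1.5,.0575))
print("s1",wz(i,384/1.5,110/1.5,.04),"s2",wz(i,386/1.5,421/1.5,.04))
i,im,d=pickle.load(open("w3.pkl","rb")); print("w3 lug rear",wz(i,378/1.5,290/1.5,.0575))
E
```

```text
w2 (256.51971435546875, 252.3731231689453) (35.85699462890625, 39.87299346923828) [0.57117196 0.03375307 0.14      ]
 red bottom/top rows [218 270]
w3 (256.7369689941406, 251.97268676757812) (36.40721130371094, 40.521121978759766) [ 0.60732375 -0.01001025  0.105     ]
 red bottom/top rows [218 270]
w4 (255.6817626953125, 250.28128051757812) (32.456058502197266, 38.78216552734375) [ 0.65402426 -0.00860499  0.103     ]
 red bottom/top rows [211 266]
shank rear at lug [ 0.63819747 -0.00869978  0.0575    ] tray/lug top-left [ 0.6240494  -0.02862918  0.0575    ]
s1 [ 0.55056999 -0.01367307  0.04      ] s2 [ 0.71433293 -0.00477429  0.04      ]
w3 lug rear [ 0.58608826 -0.01445299  0.0575    ]
```

>>> {"name": "carry_out", "arguments": {
  "commands": [1,0,0,0.15,0,0,0,1,-0.1,0,0.15,0,0,0,1,-0.3,-0.01,0.15,0,0,0,1,-0.5,-0.02,0.15,0,0,0,1,-0.7,-0.03,0.15,0,0,0,1,-0.9,-0.04,0.15,0,0,0,1,-1.1,-0.05,0.15,0,0,0,1,-1.3,-0.06,0.15,0,0,0,1,-1.3,-0.06,0.15,0,0,0],
  "force": 5
}}

```text
time_s: 13.73
ee_pos: [0.6425, -0.0088, 0.0769]
eef_rot: [3.14, -0.0, 1.619]
force: [0.2, 0.1, -0.6]
grip_width: 0.0259
```

```bash
cat >> h.py <<'E'
def chk(n,ztop):
    import pickle
    i=viewer.camera_info("wrist"); im,d=viewer.camera("wrist"); pickle.dump((i,im,d),open(n+".pkl","wb"))
    r,g,b=[im[...,k].astype(int) for k in (2,1,0)]
    m=((r>175)&(g<90)).astype(np.uint8)
    (c,ax,an)=cv2.fitEllipse(max(cv2.findContours(m,0,1)[0],key=cv2.contourArea))
    print("knob",np.round(c,1),np.round(ax,1),wz(i,*c,ztop)," red rows",np.nonzero(((r>90)&(g<60)&(abs(np.arange(512)-257)<4)[None]).any(1))[0][[0,-1]])
    # lug rear edge: brass in columns left of the pin
    br=(r>120)&(b<0.55*r)&(g>0.5*r)&(g<.85*r); 
    rows=np.nonzero(br[100:240,228:246].sum(1)>10)[0]+100
    print("brass rows",rows[:1],rows[-1:],"rear edge",wz(i,240,rows[0],.0575) if len(rows) else None)
    o=ctrl.get_obs(); print(o["time_s"],o["ee_pos"],o["force"],o["moment"])
E
python3 -c "
from h import *
import pickle
i,im,d=pickle.load(open('w4.pkl','rb'));r,g,b=[im[...,k].astype(int) for k in (2,1,0)]
br=(r>120)&(b<0.55*r)&(g>0.5*r)&(g<.85*r); rows=np.nonzero(br[100:240,228:246].sum(1)>10)[0]+100;print('w4',rows[0],rows[-1],wz(i,240,rows[0],.0575))
chk('w5',.104)
cv2.imwrite('pics/w5.png',cv2.resize(pickle.load(open('w5.pkl','rb'))[1][110:300,150:350],(600,570)))"
```

```text
w4 177 219 [ 0.62253689 -0.02096546  0.0575    ]
knob [256.6 248.4] [38.4 41. ] [ 0.63976953 -0.00877035  0.104     ]  red rows [216 267]
brass rows [194] [219] rear edge [ 0.62161724 -0.02124809  0.0575    ]
13.7833 [ 0.64258431 -0.00881834  0.07679582] [ 0.51656523 -0.53129165 -0.03691544] [ 0.00017159 -0.05112483 -0.0117744 ]
```

View pics/w5.png

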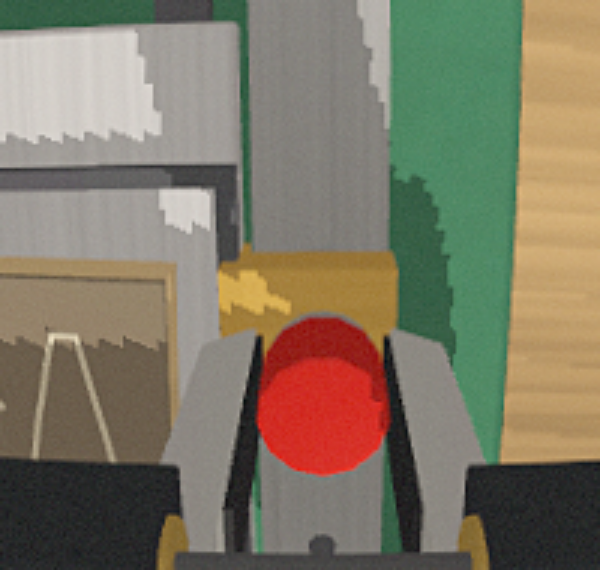

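>>> {"name": "carry_out", "arguments": {
  "commands": [1,0,0,0,0,0,0,1,0,0,0,0,0,0,1,0,0,-0.05,0,0,0,1,0,0,-0.1,0,0,0,1,0,0,-0.12,0,0,0,1,0,0,-0.12,0,0,0],
  "force": 35
}}

```text
time_s: 14.28
ee_pos: [0.6429, -0.0088, 0.0765]
eef_rot: [3.139, -0.0, 1.619]
force: [-1.7, 0.4, 6.5]
grip_width: 0.025
```

>>> {"name": "carry_out", "arguments": {
  "commands": [1,-0.05,0,-0.02,0,0,0,1,-0.12,-0.01,-0.02,0,0,0,1,-0.2,-0.01,-0.02,0,0,0,1,-0.2,-0.01,-0.02,0,0,0]
}}

```text
time_s: 14.62
ee_pos: [0.6413, -0.0089, 0.0767]
eef_rot: [3.137, -0.0, 1.619]
force: [4.6, -0.1, 3.3]
grip_width: 0.0255
```

>>> {"name": "carry_out", "arguments": {
  "commands": [1,-0.05,0,-0.03,0,0,0,1,-0.12,-0.01,-0.03,0,0,0,1,-0.2,-0.01,-0.03,0,0,0,1,-0.2,-0.01,-0.03,0,0,0]
}}

```text
time_s: 14.95
ee_pos: [0.6394, -0.009, 0.0766]
eef_rot: [3.137, -0.0, 1.619]
force: [4.5, -0.7, 4.2]
grip_width: 0.0255
```

>>> {"name": "carry_out", "arguments": {
  "commands": [1,-0.05,0,-0.04,0,0,0,1,-0.12,-0.01,-0.04,0,0,0,1,-0.2,-0.01,-0.04,0,0,0,1,-0.2,-0.01,-0.04,0,0,0]
}}

```text
time_s: 15.28
ee_pos: [0.6375, -0.0091, 0.0765]
eef_rot: [3.136, -0.0, 1.619]
force: [4.5, -0.8, 4.9]
grip_width: 0.0254
```

>>> {"name": "carry_out", "arguments": {
  "commands": [1,-0.05,0,-0.04,0,0,0,1,-0.1,-0.01,-0.04,0,0,0,1,-0.15,-0.01,-0.04,0,0,0,1,-0.15,-0.01,-0.04,0,0,0]
}}

```text
time_s: 15.62
ee_pos: [0.6362, -0.0093, 0.0764]
eef_rot: [3.135, 0.0, 1.619]
force: [4.5, 0.4, 4.7]
grip_width: 0.0252
```

>>> {"name": "carry_out", "arguments": {
  "commands": [1,-0.05,0,-0.04,0,0,0,1,-0.1,-0.01,-0.04,0,0,0,1,-0.15,-0.01,-0.04,0,0,0,1,-0.15,-0.01,-0.04,0,0,0]
}}

```text
time_s: 15.95
ee_pos: [0.6344, -0.0094, 0.0757]
eef_rot: [3.136, 0.0, 1.619]
force: [2.0, -1.5, 1.1]
grip_width: 0.0257
```

>>> {"name": "carry_out", "arguments": {
  "commands": [1,0,0,-0.05,0,0,0,1,0,0,-0.1,0,0,0,1,0,0,-0.1,0,0,0]
}}

```text
time_s: 16.2
ee_pos: [0.6339, -0.0094, 0.074]
eef_rot: [3.138, -0.0, 1.619]
force: [1.6, -0.2, -0.7]
grip_width: 0.0255
```

>>> {"name": "carry_out", "arguments": {
  "commands": [1,0,0,-0.1,0,0,0,1,0,0,-0.2,0,0,0,1,0,0,-0.2,0,0,0]
}}

```text
time_s: 16.45
ee_pos: [0.6334, -0.0095, 0.0715]
eef_rot: [3.139, 0.0, 1.619]
force: [0.1, -2.0, 0.4]
grip_width: 0.0255
```

>>> {"name": "carry_out", "arguments": {
  "commands": [1,0,0,-0.1,0,0,0,1,0,0,-0.2,0,0,0,1,0,0,-0.3,0,0,0,1,0,0,-0.3,0,0,0]
}}

```text
time_s: 16.78
ee_pos: [0.6332, -0.0095, 0.0682]
eef_rot: [3.14, -0.0, 1.619]
force: [0.1, -0.7, 0.3]
grip_width: 0.0251
```

>>> {"name": "carry_out", "arguments": {
  "commands": [1,0,0,-0.15,0,0,0,1,0,0,-0.3,0,0,0,1,0,0,-0.45,0,0,0,1,0,0,-0.6,0,0,0,1,0,0,-0.6,0,0,0]
}}

```text
time_s: 17.2
ee_pos: [0.6332, -0.0095, 0.0618]
eef_rot: [3.14, -0.0, 1.619]
force: [0.5, -1.7, -0.5]
grip_width: 0.0254
```

>>> {"name": "carry_out", "arguments": {
  "commands": [1,0,0,-0.1,0,0,0,1,0,0,-0.15,0,0,0,1,0,0,-0.2,0,0,0,1,0,0,-0.2,0,0,0]
}}

```text
time_s: 17.53
ee_pos: [0.6333, -0.0095, 0.0604]
eef_rot: [3.14, -0.0, 1.619]
force: [-0.3, -0.7, 6.5]
grip_width: 0.0253
```

>>> {"name": "carry_out", "arguments": {
  "commands": [0.15,0,0,0,0,0,0,0.15,0,0,0,0,0,0,0.15,0,0,0,0,0,0,0.15,0,0,0,0,0,0,0.15,0,0,2,0,0,0,0.15,0,0,5,0,0,0,0.15,0,0,8,0,0,0,0.15,-2,0,11,0,0,0,0.15,-4,0,13,0,0,0,0.15,-4,0,13,0,0,0,0.15,-4,0,13,0,0,0]
}}

```text
time_s: 18.45
ee_pos: [0.5934, -0.0095, 0.1914]
eef_rot: [3.138, 0.0, 1.619]
force: [0.5, -0.1, -0.8]
grip_width: 0.0395
```

```bash
python3 - <<'E'
from h import *
i=viewer.camera_info("wrist"); im,d=viewer.camera("wrist"); cv2.imwrite("pics/w6.png",cv2.resize(im,None,fx=1.5,fy=1.5))
r,g=[im[...,k].astype(int) for k in (2,1)]
m=((r>150)&(g<90)).astype(np.uint8); c,ax,_=cv2.fitEllipse(max(cv2.findContours(m,0,1)[0],key=cv2.contourArea))
print("knob",c,ax,wz(i,*c,.0875))
im2,d2=viewer.camera("scene"); P=pts("scene",d2); s=im2.astype(int)
red=(s[...,2]>110)&(s[...,1]<70)&(s[...,0]<70); print("knob scene max z",np.round(np.percentile(P[red],[5,50,95],axis=0),4))
for n in ("tape_yellow","gouge","ink_tin"): pass
print(ctrl.get_obs()["force"],ctrl.get_obs()["ee_pos"])
E
```

```text
knob (255.23590087890625, 226.90679931640625) (21.87761688232422, 23.54783058166504) [ 0.63102533 -0.00929368  0.0875    ]
knob scene max z [[-1.5728 -0.4868 -0.7182]
 [ 0.5923 -0.0092  0.0372]
 [ 0.6457  0.297   0.0893]]
[ 0.41540735 -0.23704982 -0.31844745] [ 0.59336787 -0.00947443  0.18906767]
```

View pics/w6.png

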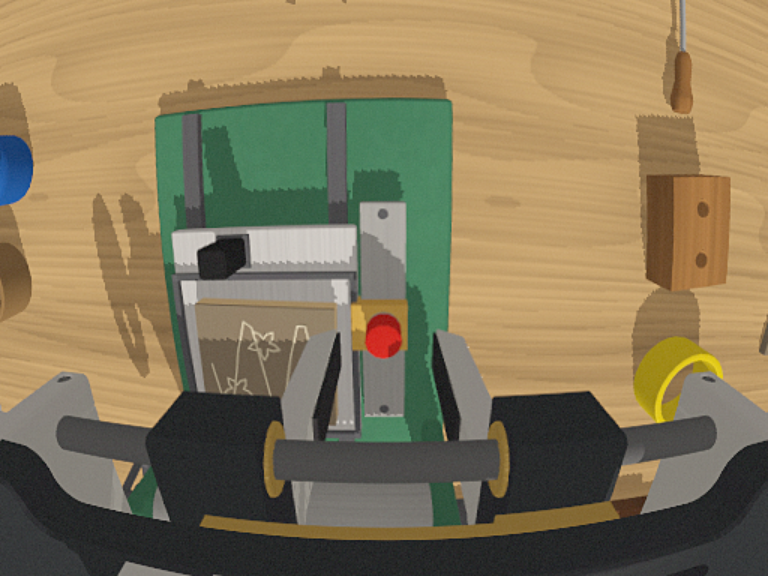

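>>> {"name": "carry_out", "arguments": {
  "commands": [0.15,0,0,0,0,0,0,0.15,0,0,0,0,0,0,0.15,0,0,0,0,0,0]
}}

```text
time_s: 18.8
ee_pos: [0.5934, -0.0094, 0.1878]
eef_rot: [-3.14, -0.001, 1.619]
force: [-0.3, -0.3, 0.3]
grip_width: 0.0401
```

```bash
python3 -c "
from station import ticket
print(ticket.hand_in())"
```

```text
the job is handed in; nothing more can be done
None
```

The pin is locked fully home through the lug, the gripper has let go, and I handed the job in at about 18.8 s. The station gave no verdict.

**How it went:** I took the pin from the stand, put its nose in the lug and slid the bed in with the pin. With the 12 N grip the pin leaned about 14° and passed over the locking hole, bringing the bed to about 70 mm of travel. I straightened it, gripped it at 35 N and felt back towards the robot. It caught at about 60 mm and went down without resistance until the collar seated.

**Forces:** In the readings at the end of each move, no force component rose above about 6.5 N. I have no readings from within the moves.

**Last checks:**
- The final wrist picture shows the knob upright on the lug.
- The block is flat on the bed between its rims, judged by eye.
- The pin seated 16.1 mm below its riding height, against 16.5 mm expected. The scene camera put the knob top at about 89 mm, against 87.5 mm expected, but that mask also caught stray pixels, so it is a weak check.
- The tool force was near zero and the gripper was clear.

I did not measure the bystanders again; those in the last picture looked undisturbed.

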